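Loosen the filter clamp ring by two counted turns

ROBOT

A 6-joint arm with a two-finger parallel gripper is mounted at the origin on the work surface. World frame = base frame: x ahead of the robot, y to its left, z up, the work surface at z = 0. Lengths are in mm, angles in rad, forces in N, time in s.
With the tool pointing down it reaches from about 300 to 775 mm from the base axis. Payload 14.6 kg.
Tool frame: the origin (TCP) lies on the centre line of the jaws, within the pads' length; the fingertips stand 11 mm ahead of it and the grasp point (between the pads) lies 8 mm behind it; x points along the fingers, y is the direction in which the jaws open and shut, and the axes are right-handed (so a half turn about x gives the same grasp; the last joint's range is limited). The gripper opens to 94 mm and grips with 3 to 60 N. Pads are 16 mm wide; open, the fingers measure 119 mm over their backs; the gripper's body (75 mm by 177 mm) begins 78 mm behind the grasp point.
Start: joints at [1.212, 0.3, 1.521, -0, 1.321, -0.067], TCP at [158.22, 526.741, 216.446] pointing down, gripper open.
Joint ranges: [-3.03, 3.03], [-0.79, 2.21], [0.23, 2.52], [-1.04, 4.18], [0, 3.07], [-2.55, 2.55]. Speed limits (rad/s): [2.22, 2.22, 2.57, 3.14, 3.14, 3.14].

INTERFACE

Orientations are given as [roll, pitch, yaw] about the fixed x, y, z axes, in that order (R = Rz(yaw) Ry(pitch) Rx(roll)).
In Python, from cell import manip gives the robot as it stands.
- The arm moves only by the shell command python3 -m handwheel 'ROWS' [OPENING] [FORCE]. ROWS is JSON, a list of rows, each a list of 2 entries, a list of its own where there are three numbers: the shift along the tool's x, y, z in mm, then the turn about the tool's x in rad. In form: [[[x, y, z], spin], ...]. A call has exactly 10 rows; each row shifts and turns the commanded pose from where the row before left it, along the tool's axes as they then stand; what a row does not reach is not made up. A row lasts 1/8 s, in which the tool goes at most 62.5 mm and 10.7 degrees, less where a joint would pass 70% of its speed; a pose out of reach is approached as far as the arm can. A call with a gripper value outside its range is refused whole. OPENING is the closure in counts, from 0 (fully open) to 255 (shut), set as the call begins (- or left out, the last holds). The fingers move at their own pace and stop on an object; FORCE is the grip in N (left out, the last holds). Time passes only in rows, so rows that do not move let the fingers close, or fill a call up. It gives the time, the measured TCP pose, the force and the opening at its end, in the units of the state.
- manip.read_state(): the state, without advancing time (a new reading comes with each control period).
- manip.camera(name): name is "scene" or "top"; returns a dict with "pixels" (420x560x3 uint8, red, green, blue), "z_map" (420x560 float32, mm along the optical axis (not along the pixel's ray), 0 where there is no reading), "mtx" (3x3 intrinsics, pixels), "k1" (the pictures are not rectified: a ray, as slopes to the right and down, at radius r is drawn at 1 + k1 r^2 times it, then the intrinsics apply), "xyz" and "orientation" of the camera in the world. Camera axes: x right, y up, looking along -z (the intrinsics and any distortion apply to the point x, -y, -z); pixel columns grow to the right and rows downward; lengths in mm; the calibration is good to about 2 mm. A picture is of the moment at which its call begins.
- manip.sign_off(): hands the job in, once; it reports no verdict.
Trained networks look in the newest picture that a camera, given by its name, has taken for a name from the list of things; names that differ only in an ending like _2 or _b are one class to them, and where a whole thing is asked for, a point or a joint stands for the part that bears it (a point fixed in the world has none). Each returns a list of dicts, best first, with "confidence" (0 to 1); they miss things now and then, are a little off and sometimes report something else, mostly with a low value. They report only what shows in the picture. A call takes as long as a camera call.
- manip.cut_out(target, camera): "region" (420x560 bool, what is visible of it) and "centre" ([column, row] in pixels, amid what is visible of it).
The state is a dict: "clock": time; "joints": joint angles; "qd": joint speeds; "effort": joint torques, N m; "eef_pos": TCP position; "eef_rot": TCP orientation; "wrist_force": force on the tool from outside, world axes, zero at the start; "moment": the same for the moment, N m; "finger_gap": finger opening in mm.
Only numpy, scipy, OpenCV 4.12 (cv2) and the standard library are available. Lean on these libraries where they do the work, as an engineer would, in place of code of your own. Each camera call takes 0.05 s, during which the arm holds its last target. There are 200 camera calls.

TASK

Loosen the big knurled clamp ring on top of the filter unit by rolling a fingertip along its rim: turn it anticlockwise (seen from above) until the line on the ring first meets the line on the lid, then go on for two more full turns and stop with the two lines together again. Only push on the ring, pick nothing up, take your hand clear at the end, and leave the small bleed screw, the vial, the bottle and the wrench as they are.

Things in the scene. Friction and masses are not known exactly. Their poses are not given: they have to be found in the camera images.
- filter_unit: Low white housing of a solvent filter, fixed to the bench, 260 (x) by 300 (y) mm, flat top 70 mm above the bench, with a black front panel on its -x side. Origin: centre of its underside, on the bench, straight below the axis of the clamp ring; z up.
- ring_centre (a point): Point on the vertical axis of the clamp ring, at the height of the ring's top face. The ring is plain aluminium, 99 mm across over its ribs (too wide for most grippers), from 73 to 101 mm above the bench. Its rim is a cylinder of 46 mm radius with 24 upright round ribs, evenly spaced 12 mm apart, each standing out 3.5 mm.
- clamp_ring (a joint): Angle (rad) of the clamp ring about its vertical axis, growing anticlockwise seen from above (loosening). 0 where the ring's line first meets the lid's line; -2.4 to -0.6 at the start; counts on over the turns (two more = 12.57). Stops at -2.7 and 16. Stiff: 0.15 N m friction plus 0.03 per rad/s, 3 to 4 N along the rim. Stays where left, does not rise or come off.
- ring_line (a point): Middle of the black radial line (14 by 7 mm) painted on the top face of the ring, 42 mm from the axis; moves with the ring.
- lid_line (a point): Outer part of the white radial line (22 by 7 mm) on the fixed round black lid inside the ring, 28 mm from the axis, on the -x side of the filter unit. The lid is 60 mm across, its top 105 mm above the bench (4 mm above the ring).
- bleed_screw (a joint): Small brass knurled thumbscrew on the rear right corner of the housing top, head 20 mm across and 14 mm tall; its angle (rad), 0 at the start. Leave it alone.
- bleed_top (a point): Middle of the top of the bleed screw, 90 mm above the bench, about 153 mm from the ring's axis.
- vial: Small glass vial with black cap, 24 mm across, 45 mm tall, standing loose on the rear left of the housing top; origin at the centre of its underside. Leave it alone.
- bottle: Amber bottle, 72 mm across, 140 mm tall, standing on the bench to the left of the housing; origin at the centre of its underside. Leave it alone.
- wrench: Steel wrench, 150 mm long, lying on the bench to the right of the housing; origin about its middle, its length along its own x. Leave it alone.

How it is judged:
By the outcome, as a careful person would: the job done as asked, in the order asked, and still so for the second after the job is handed in, with the robot touching nothing.
It also fails if it takes over 72 s, if anything falls off the work surface, if the arm or the gripper's body presses on something with over 40 N, if the wrist force passes 120 N, or if a joint passes its speed limit or range.

## Working session

There is one attempt and no reset: what is moved stays moved. The work goes in short steps, Python scripts to look and compute and a shell command to move; the robot and the scene stay as the last step left them, time stands still between calls to the robot, and variables do not carry over. Pictures are saved under pics/ and viewed, about 8 in all and at most 12, crops included, and the job is handed in when it is done.

```bash
ls; mkdir -p pics; cat > h.py <<'E'
import numpy as np, cv2
from cell import manip
from scipy.spatial.transform import Rotation as R
def cam(n):
    c=manip.camera(n); return c
def rot(o): 
    o=np.array(o,float); return o if o.shape==(3,3) else R.from_euler('xyz',o).as_matrix()
def ray(c,px):
    K=np.array(c["mtx"]); p=cv2.undistortPoints(np.array([[px]],float),K,np.array([c["k1"],0,0,0,0.]))[0,0]
    return rot(c["orientation"])@np.array([p[0],-p[1],-1])
def at_z(c,px,z):
    d=ray(c,px); o=np.array(c["xyz"]); return o+d*(z-o[2])/d[2]
def depth(c,px):
    z=c["z_map"][int(round(px[1])),int(round(px[0]))]; return np.array(c["xyz"])+ray(c,px)*z
def proj(c,P):
    q=rot(c["orientation"]).T@(np.array(P)-np.array(c["xyz"])); s=np.array([q[0]/-q[2],-q[1]/-q[2]])
    s=s*(1+c["k1"]*(s@s)); K=np.array(c["mtx"]); return K[:2,:2]@s+K[:2,2]
def save(c,f,crop=None,k=1):
    im=c["pixels"][:,:,::-1]
    if crop: im=im[crop[1]:crop[3],crop[0]:crop[2]]
    cv2.imwrite(f,cv2.resize(im,None,fx=k,fy=k,interpolation=cv2.INTER_CUBIC))
E
python3 - <<'E'
from h import *
np.set_printoptions(precision=1,suppress=True)
Z={"ring_centre":101,"ring_line":101,"lid_line":105,"bleed_top":90,"clamp_ring":101,"vial":100,"bottle":70,"wrench":5,"filter_unit":70}
ims=[]
for n in("top","scene"):
    c=cam(n); ims.append(c["pixels"][:,:,::-1]); print(n,c["xyz"],c["orientation"],c["mtx"][0][0],c["k1"])
    save(c,f"pics/{n}0.png",None,1.4)
    for t,z in Z.items():
        for d in manip.cut_out(t,n)[:2]:
            print(t,round(d["confidence"],2),np.array(d["centre"]),d["region"].sum(),at_z(c,d["centre"],z),depth(c,d["centre"]))
print(manip.read_state())
E
```

```text
pics
top [435.9  49.2 992.4] [ 0.2  0.  -1.6] 397.4806816742103 -0.07378206763174187
ring_centre 0.64 [317.1 229. ] 13869 [554.4 -34.2 101. ] [553.8 -33.8 105.2]
ring_line 0.82 [312.1 241. ] 784 [527.6 -21.7 101. ] [527.6 -21.7 100.9]
lid_line 0.87 [317.3 227.4] 13995 [557.5 -34.4 105. ] [557.7 -34.6 102.9]
clamp_ring 0.67 [310.1 234.3] 937 [542.8 -17.9 101. ] [542.5 -17.7 103.9]
vial 0.23 [316.1 229.6] 14116 [553.2 -31.9 100. ] [552.9 -31.8 102.1]
bottle 0.7 [212.9 232.5] 876 [557. 207.  70.] [552.2 200.9 106. ]
wrench 0.64 [411.  231.1] 419 [ 554.8 -279.     5. ] [ 555.  -279.5    3.3]
wrench 0.28 [311.2 235.5] 906 [551.2 -27.7   5. ] [540.2 -20.3  99.7]
filter_unit 0.84 [317.9 227.3] 13949 [562.4 -39.1  70. ] [557.9 -36.  103. ]
scene [1442.5  182.1  737.8] [0.9 0.  1.7] 465.16637994595715 -0.04901356035705463
ring_centre 0.6 [240. 209.] 10506 [668.1 -17.9 101. ] [630.4 -27.6  70. ]
ring_line 0.82 [244.4 187.6] 672 [588.9 -23.  101. ] [593.7 -21.8 104.6]
lid_line 0.85 [239.7 204.7] 10481 [658.1 -20.2 105. ] [620.3 -30.   74.5]
bleed_top 0.47 [180.1 212. ] 64 [ 678.4 -152.4   90. ] [ 678.8 -152.2   90.3]
clamp_ring 0.96 [240.3 187.9] 825 [591.  -32.3 101. ] [594.4 -31.4 103.5]
vial 0.45 [281.  213.5] 185 [673.3  73.2 100. ] [669.8  72.7  97.1]
bottle 0.81 [348.9 200.9] 1528 [575.6 220.   70. ] [599. 219.  88.]
bottle 0.48 [242.2 188.1] 696 [549.9 -37.9  70. ] [594.6 -26.9 103.5]
wrench 0.74 [148.3 205.1] 365 [ 559.1 -287.     5. ] [ 563.5 -284.7    8.7]
filter_unit 0.56 [240.2 207.1] 10646 [623.4 -28.5  70. ] [624.8 -28.2  71.1]
{'clock': 1.0, 'joints': array([ 1.2,  0.3,  1.5,  0. ,  1.3, -0.1]), 'qd': array([ 0.,  0., -0.,  0.,  0.,  0.]), 'effort': array([ -0. , -53.2, -35.3,   0.1,   0. ,   0. ]), 'eef_pos': array([158.2, 526.7, 216.4]), 'eef_rot': array([-2.9,  1.6,  3.1]), 'wrist_force': array([ 1.1, -0.2, -0.1]), 'moment': array([ 0.,  0., -0.]), 'finger_gap': 94.10579244379575}
```

```bash
python3 - <<'E'
from h import *
c=cam("top"); save(c,"pics/a.png",(190,110,450,300),3)
np.set_printoptions(precision=2,suppress=True)
# points by depth: lid top / ring
m=c["z_map"]; pts=[]
for v in range(180,290):
  for u in range(260,380):
    if m[v,u]>0: pts.append(np.r_[u,v,depth(c,(u,v))])
P=np.array(pts); 
ring=P[(P[:,4]>95)&(P[:,4]<112)]
(x,y),r=cv2.minEnclosingCircle(ring[:,2:4].astype(np.float32)); print("enc",x,y,r,ring[:,2:5].mean(0),len(ring))
for lo,hi in((98.,103.),(103.,108.)):
  q=ring[(ring[:,4]>lo)&(ring[:,4]<hi)]; print(lo,len(q),q[:,2:5].mean(0),q[:,2:4].min(0),q[:,2:4].max(0))
house=P[(P[:,4]>60)&(P[:,4]<80)]; print(house[:,4].mean())
print(R.from_euler('xyz',manip.read_state()["eef_rot"]).as_matrix())
E
```

```text
enc 599.6571044921875 5.91937255859375 100.83561706542969 [568.57 -30.49 100.59] 1383
98.0 846 [566.13 -32.32 100.34] [518.22 -80.56] [660.59  83.75]
103.0 279 [567.96 -31.8  104.25] [537.9  -61.63] [654.43  72.06]
68.10197783166394
[[ 0.    0.29  0.96]
 [ 0.    0.96 -0.29]
 [-1.    0.   -0.  ]]
```

View pics/a.png

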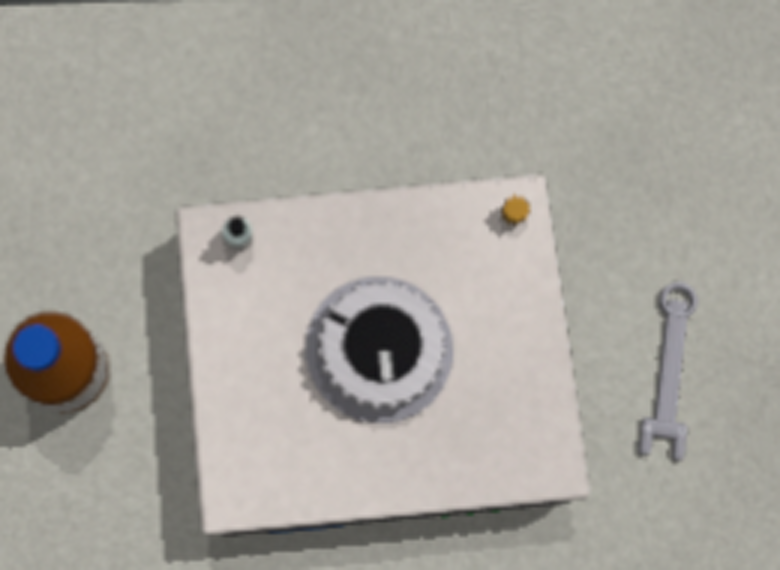

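The crop shows the ring centred at about (382,343). Its black line is at (337,318), pointing +y/+x, and the white lid line is at (386,366), pointing −x. That leaves about 2.25 rad to the first meeting. Next I'll fit the centre and line angles properly.

```bash
cat >> h.py <<'E'
def sample(c,C,r,th,z):
    out=[]
    for t in th:
        p=proj(c,[C[0]+r*np.cos(t),C[1]+r*np.sin(t),z]); out.append(p)
    p=np.array(out,np.float32); g=cv2.cvtColor(c["pixels"],cv2.COLOR_RGB2GRAY)
    return cv2.remap(g,p[:,0].reshape(1,-1),p[:,1].reshape(1,-1),cv2.INTER_LINEAR)[0].astype(float)
def centre(c):
    g=cv2.cvtColor(c["pixels"],cv2.COLOR_RGB2GRAY); best=None
    from scipy.optimize import minimize
    th=np.linspace(0,2*np.pi,180,endpoint=False)
    f=lambda C:-(np.median(sample(c,C,33,th,102))-0) + np.mean(np.clip(sample(c,C,28,th,105),0,120)) - np.mean(np.clip(sample(c,C,33,th,102),0,150))
    return minimize(f,[566,-32],method="Nelder-Mead",options=dict(initial_simplex=[[560,-36],[572,-34],[565,-26]])).x
def ang(c,C):
    th=np.radians(np.arange(0,360,1.)); a=np.mean([sample(c,C,r,th,101) for r in(38,40,42,44)],0)
    b=np.mean([sample(c,C,r,th,105) for r in(22,24,26)],0)
    def pk(s):
        i=s.argmax(); k=np.arange(-14,15); w=np.clip(s[(i+k)%360]-s.max()*.35,0,None); return (i+(w*k).sum()/w.sum(), s.max())
    m=lambda s,q:s
    return pk(np.clip(np.median(a)-a,0,None)),pk(np.clip(b-np.median(b),0,None))
E
python3 - <<'E'
from h import *
for n in("top","scene"):
    c=cam(n); C=centre(c); print(n,C,ang(c,C)); 
    m=c["z_map"]; P=[]
    for v in range(140,300):
      for u in range(180,400):
        if m[v,u]>0:
          p=depth(c,(u,v))
          if abs(p[2]-105)<1.8 and np.hypot(p[0]-566,p[1]+32)<45: P.append(p)
    P=np.array(P); print(len(P),P.mean(0),(P.min(0)+P.max(0))/2,P.max(0)-P.min(0))
E
```

```text
top [564.56748931 -33.79169137] ((np.float64(56.72371364653244), np.float64(135.25)), (np.float64(186.33780363248812), np.float64(146.0)))
269 [565.29681527 -33.53220595 104.33019542] [561.22837649 -33.31054424 104.84092758] [67.77699749 56.88466724  3.28007933]
scene [568.88183244 -35.67929921] ((np.float64(61.083454916836885), np.float64(58.0)), (np.float64(187.23168074614884), np.float64(106.33333333333333)))
266 [568.93988848 -35.15124413 105.01609375] [573.17163186 -31.53144077 104.99490152] [74.65538815 79.41611223  3.57145621]
```

```bash
A='[[0,-23.3,24.7],0]'
python3 -m handwheel '[[[0,-23.3,24.7],0],[[0,-23.3,24.7],0],[[0,-23.3,24.7],0],[[0,-23.3,24.7],0],[[0,-23.3,24.7],0],[[0,-23.3,24.7],0],[[0,-23.3,24.7],0],[[0,-23.3,24.7],0],[[0,-23.3,24.7],0],[[0,-23.3,24.7],0]]' 255 40
python3 -m handwheel '[[[0,-23.3,24.7],0],[[0,-23.3,24.7],0],[[0,-23.3,24.7],0],[[0,-23.3,24.7],0],[[0,-23.3,24.7],0],[[0,-23.3,24.7],0],[[0,-23.3,24.7],0],[[0,-23.3,24.7],0],[[0,-23.3,24.7],0],[[0,-23.3,24.7],0]]'
python3 -m handwheel '[[[0,0,0],0.174],[[0,0,0],0.174],[[0,0,0],0.174],[[0,0,0],0.174],[[0,0,0],0.174],[[0,0,0],0.174],[[0,0,0],0.174],[[0,0,0],0.174],[[0,0,0],0.174],[[0,0,0],0.174]]'
python3 -m handwheel '[[[8,0,0],0.174],[[8,0,0],0.174],[[8,0,0],0.174],[[8,0,0],0.174],[[8,0,0],0.174],[[8,0,0],0.174],[[8,0,0],0.174],[[8,0,0],0.174],[[8,0,0],0.174],[[8,0,0],0.174]]'
cat >> h.py <<'E'
def rep(C=(566.5,-34.5)):
    s=manip.read_state(); M=R.from_euler('xyz',s["eef_rot"]).as_matrix(); psi=np.arctan2(M[1,1],M[0,1]); d=s["eef_pos"]-np.r_[C,0]
    print("t",s["clock"],"pos",s["eef_pos"].round(1),"psi %.3f phi %.3f rho %.2f"%(psi,np.arctan2(d[1],d[0]),np.hypot(d[0],d[1])),"F",s["wrist_force"].round(1),"j6 %.2f"%s["joints"][5],"gap",s["finger_gap"]); return s
E
python3 - <<'E'
from h import *
rep(); c=cam("scene"); save(c,"pics/b.png",(150,60,370,260),3)
E
```

```text
clock: 2.4
eef_pos: [328.2, 231.5, 216.6]
eef_rot: [0.805, 1.57, 0.513]
wrist_force: [1.2, 0.5, -0.3]
finger_gap: 0.5
clock: 3.65
eef_pos: [497.8, -62.7, 216.5]
eef_rot: [0.176, 1.571, -0.116]
wrist_force: [-0.2, 0.3, -0.4]
finger_gap: 0.4
clock: 4.9
eef_pos: [497.3, -61.7, 216.5]
eef_rot: [1.788, 1.571, -0.249]
wrist_force: [0.9, 1.1, 0.4]
finger_gap: 0.1
clock: 6.15
eef_pos: [497.3, -61.7, 136.2]
eef_rot: [-2.554, 1.571, -0.049]
wrist_force: [-0.2, -1.0, 0.3]
finger_gap: 0.3
t 6.15 pos [497.3 -61.7 136.2] psi -2.207 phi -2.768 rho 74.36 F [-0.2 -1.   0.3] j6 2.01 gap 0.2785810430991713
```

View pics/b.png

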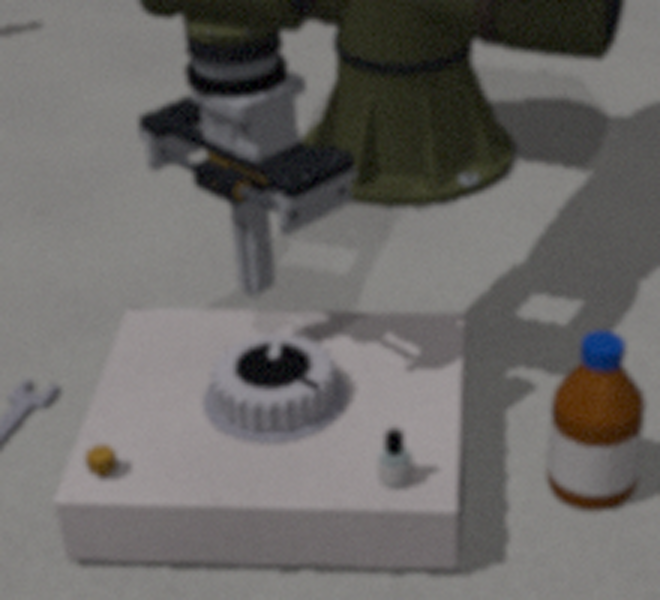

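The scene shows the closed gripper hanging behind the ring with its fingertip at (255,290) and everything undisturbed. I'll lower it and approach radially.

```bash

python3 -m handwheel '[[[9.2,0,0],0],[[9.2,0,0],0],[[9.2,0,0],0],[[9.2,0,0],0],[[9.2,0,0],0],[[0,-2.1,-1.35],0],[[0,-2.1,-1.35],0],[[0,-2.1,-1.35],0],[[0,-2.1,-1.35],0],[[0,0,0],0]]'
python3 -c "from h import *;rep()"
```

```text
clock: 7.45
eef_pos: [506.4, -58.1, 90.4]
eef_rot: [0.817, 1.57, -2.955]
wrist_force: [-4.7, -2.5, 2.2]
finger_gap: 0.7
t 7.45 pos [506.4 -58.1  90.4] psi -2.201 phi -2.768 rho 64.60 F [-4.7 -2.5  2.2] j6 2.02 gap 0.719882331038253
```

```bash

python3 -m handwheel '[[[0,3.82,-8.72],-0.15],[[0,3.82,-8.72],-0.15],[[0,4.45,-8.32],-0.15],[[0,4.45,-8.32],-0.15],[[0,4.45,-8.32],-0.15],[[0,4.45,-8.32],-0.15],[[0,4.45,-8.32],-0.15],[[0,4.45,-8.32],-0.15],[[0,4.45,-8.32],-0.15],[[0,4.45,-8.32],-0.15]]'
python3 - <<'E'
from h import *
rep(); c=cam("scene"); print(ang(c,centre(c))); c=cam("top"); print(ang(c,centre(c))); save(c,"pics/c.png",(230,150,430,300),4)
E
```

```text
clock: 8.7
eef_pos: [586.2, -97.5, 90.9]
eef_rot: [1.1, 1.566, -1.168]
wrist_force: [2.0, -17.6, -1.6]
finger_gap: 0.4
t 8.7 pos [586.2 -97.5  90.9] psi -0.697 phi -1.269 rho 66.04 F [  2.  -17.6  -1.6] j6 0.47 gap 0.40890045932044705
((np.float64(149.801112498581), np.float64(43.125)), (np.float64(183.9235940318085), np.float64(72.0)))
((np.float64(172.7012815680362), np.float64(52.625)), (np.float64(62.5), np.float64(2.166666666666657)))
```

View pics/c.png

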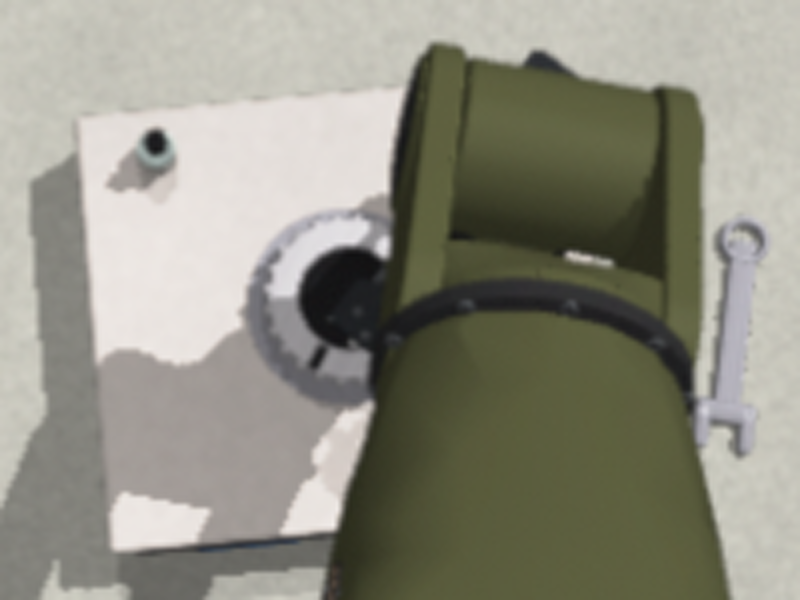

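Ring line 61°→150° in the scene camera, for an 86° finger stroke, so there was no slip. In the top view the black line is at (318,357). The radial force suggests the true centre is slightly further towards −y, so I'll shift the circle and go on.

```bash

python3 -m handwheel '[[[0,4.77,-7.94],-0.15],[[0,4.71,-7.89],-0.15],[[0,4.65,-7.86],-0.15],[[0,4.45,-8.32],-0.15],[[0,4.45,-8.32],-0.15],[[0,4.45,-8.32],-0.15],[[0,4.45,-8.32],-0.15],[[0,4.45,-8.32],-0.15],[[0,4.45,-8.32],-0.15],[[0,4.45,-8.32],-0.15]]'
python3 - <<'E'
from h import *
rep((567.5,-36)); c=cam("scene"); print(ang(c,(567.5,-36)))
E
python3 -m handwheel '[[[0,4.45,-8.32],-0.15],[[0,4.45,-8.32],-0.15],[[0,4.45,-8.32],-0.15],[[0,4.45,-8.32],-0.15],[[0,4.45,-8.32],-0.15],[[0,4.45,-8.32],-0.15],[[0,4.45,-8.32],-0.15],[[0,4.45,-8.32],-0.15],[[0,4.45,-8.32],-0.15],[[0,0,0],0]]'
python3 - <<'E'
from h import *
rep((567.5,-36)); c=cam("scene"); print(centre(c),ang(c,(568.5,-35.5)));save(c,"pics/d.png",(170,110,310,230),5)
c=cam("top"); print(centre(c),ang(c,(564.5,-34)))
E
```

```text
clock: 10.05
eef_pos: [628.8, -21.4, 90.8]
eef_rot: [0.571, 1.568, -0.196]
wrist_force: [5.0, -2.5, -1.7]
finger_gap: 0.3
t 10.05 pos [628.8 -21.4  90.8] psi 0.804 phi 0.234 rho 63.05 F [ 5.  -2.5 -1.7] j6 -0.90 gap 0.3438541804661014
((np.float64(133.1750809935205), np.float64(61.0)), (np.float64(54.45287166804067), np.float64(55.0)))
clock: 11.35
eef_pos: [565.6, 27.1, 90.6]
eef_rot: [0.297, 1.571, 0.873]
wrist_force: [0.1, -0.7, 0.4]
finger_gap: 0.5
t 11.35 pos [565.6  27.1  90.6] psi 2.147 phi 1.600 rho 63.09 F [ 0.1 -0.7  0.4] j6 -2.16 gap 0.4601368628968727
[568.182087   -37.23775333] ((np.float64(100.71301663052503), np.float64(47.125)), (np.float64(187.82431809611597), np.float64(97.66666666666666)))
[ 602.375  -118.3125] ((np.float64(93.40255500354861), np.float64(51.25)), (np.float64(226.18117168980697), np.float64(9.500000000000014)))
```

View pics/d.png

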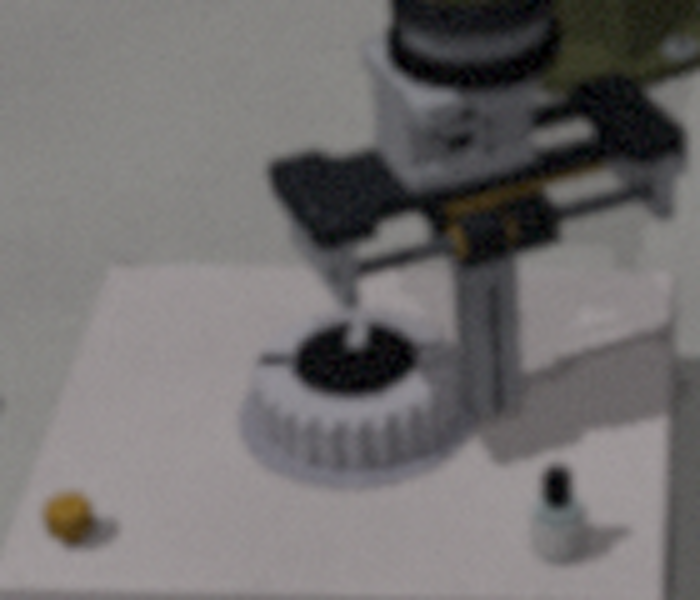

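In the crop the black line is at (275,358), pointing −y. So the ring is about 78° past zero: it passed the meeting, then the finger lost contact on the +y side. All contacts fit a centre at about (568,−37.5). I'll retract, rewind around the circle and measure again.

```bash

python3 -m handwheel '[[[0,4.7,2.8],0],[[0,-7.42,10.16],0.18],[[0,-7.42,10.16],0.18],[[0,-7.42,10.16],0.18],[[0,-7.42,10.16],0.18],[[0,-7.42,10.16],0.18],[[0,-7.42,10.16],0.18],[[0,-7.42,10.16],0.18],[[0,-7.42,10.16],0.18],[[0,-7.42,10.16],0.18]]'
python3 -m handwheel '[[[0,-7.42,10.16],0.18],[[0,-7.42,10.16],0.18],[[0,-7.42,10.16],0.18],[[0,-7.42,10.16],0.18],[[0,-7.42,10.16],0.18],[[0,-7.42,10.16],0.18],[[0,-7.42,10.16],0.18],[[0,-7.42,10.16],0.18],[[0,-7.42,10.16],0.18],[[0,-7.42,10.16],0.18]]'
python3 -m handwheel '[[[0,-7.42,10.16],0.18],[[0,-7.42,10.16],0.18],[[0,-7.42,10.16],0.18],[[0,-7.42,10.16],0.18],[[0,-7.42,10.16],0.18],[[0,-3,-1.8],0],[[0,0,0],0],[[0,0,0],0],[[0,0,0],0],[[0,0,0],0]]'
cat >> h.py <<'E'
def ang2(c,C):
    from scipy.ndimage import median_filter
    th=np.radians(np.arange(0,360,1.)); a=np.mean([sample(c,C,r,th,101) for r in(38,40,42,44)],0)
    s=np.clip((median_filter(a,61,mode="wrap")-a)/median_filter(a,61,mode="wrap"),0,None); out=[]
    for _ in range(3):
        i=s.argmax(); k=np.arange(-12,13); w=np.clip(s[(i+k)%360]-s[i]*.4,0,None); out.append((round(i+(w*k).sum()/w.sum(),1),round(s[i],2))); s[(i+k)%360]=0
    return out, ang(c,C)[1][0].round(1)
E
python3 - <<'E'
from h import *
rep((568,-37.5)); c=cam("scene"); C=centre(c); print(C,ang2(c,C)); c=cam("top"); print(ang2(c,(564.5,-34)))
E
```

```text
clock: 12.7
eef_pos: [638.4, -38.3, 90.2]
eef_rot: [-2.41, 1.571, 2.824]
wrist_force: [-0.3, 0.3, 0.2]
finger_gap: 0.5
clock: 13.95
eef_pos: [551.3, -105.2, 90.4]
eef_rot: [-2.942, 1.571, 0.491]
wrist_force: [0.5, 0.0, 0.7]
finger_gap: 0.1
clock: 15.2
eef_pos: [507.8, -65.3, 90.4]
eef_rot: [2.447, 1.571, -1.294]
wrist_force: [-0.6, -0.2, 0.5]
finger_gap: 0.5
t 15.2 pos [507.8 -65.3  90.4] psi -2.171 phi -2.710 rho 66.33 F [-0.6 -0.2  0.5] j6 1.97 gap 0.5198199052292792
[569.65118109 -35.55053736] ([(np.float64(269.4), np.float64(0.36)), (np.float64(159.7), np.float64(0.06)), (np.float64(281.2), np.float64(0.06))], np.float64(187.2))
([(np.float64(23.9), np.float64(0.42)), (np.float64(161.4), np.float64(0.35)), (np.float64(305.2), np.float64(0.25))], np.float64(200.3))
```

```bash
cat > chk.py <<'E'
from h import *
rep((568,-37.5)); c=cam("scene"); C=(569.3,-35.6); print(ang2(c,C))
E
python3 -m handwheel '[[[0,-1.7,-1],0],[[0,2.5,-9.35],-0.15],[[0,4.18,-8.35],-0.15],[[0,4.18,-8.35],-0.15],[[0,4.18,-8.35],-0.15],[[0,4.18,-8.35],-0.15],[[0,4.18,-8.35],-0.15],[[0,4.18,-8.35],-0.15],[[0,4.18,-8.35],-0.15],[[0,4.18,-8.35],-0.15]]'
python3 chk.py
python3 -m handwheel '[[[0,4.18,-8.35],-0.15],[[0,4.18,-8.35],-0.15],[[0,4.18,-8.35],-0.15],[[0,4.18,-8.35],-0.15],[[0,4.18,-8.35],-0.15],[[0,4.18,-8.35],-0.15],[[0,4.18,-8.35],-0.15],[[0,4.18,-8.35],-0.15],[[0,4.18,-8.35],-0.15],[[0,4.18,-8.35],-0.15]]'
python3 chk.py
```

```text
clock: 16.55
eef_pos: [581.1, -99.9, 90.5]
eef_rot: [0.765, 1.569, -1.623]
wrist_force: [-1.8, -9.5, 0.6]
finger_gap: 0.4
t 16.55 pos [581.1 -99.9  90.5] psi -0.817 phi -1.363 rho 63.75 F [-1.8 -9.5  0.6] j6 0.59 gap 0.44341200650801865
([(np.float64(349.3), np.float64(0.38)), (np.float64(315.5), np.float64(0.17)), (np.float64(229.1), np.float64(0.07))], np.float64(187.1))
clock: 17.85
eef_pos: [630.0, -28.9, 90.4]
eef_rot: [0.139, 1.57, -0.748]
wrist_force: [1.8, -3.0, -0.3]
finger_gap: 0.4
t 17.85 pos [630.  -28.9  90.4] psi 0.684 phi 0.137 rho 62.60 F [ 1.8 -3.  -0.3] j6 -0.79 gap 0.39122532802390164
([(np.float64(141.1), np.float64(0.45)), (np.float64(238.3), np.float64(0.33)), (np.float64(206.6), np.float64(0.19))], np.float64(-2.0))
```

```bash

python3 -m handwheel '[[[0,3.8,-8.57],-0.15],[[0,3.8,-8.57],-0.15],[[0,4.18,-8.35],-0.15],[[0,4.18,-8.35],-0.15],[[0,4.18,-8.35],-0.15],[[0,4.18,-8.35],-0.15],[[0,4.18,-8.35],-0.15],[[0,4.18,-8.35],-0.15],[[0,4.18,-8.35],-0.15],[[0,4.18,-8.35],-0.15]]'
python3 chk.py; python3 - <<'E'
from h import *
c=cam("scene");save(c,"pics/e.png",(170,110,310,230),5)
E
```

```text
clock: 19.15
eef_pos: [562.9, 25.8, 90.5]
eef_rot: [0.402, 1.569, 1.013]
wrist_force: [2.6, 6.1, -2.1]
finger_gap: 0.2
t 19.15 pos [562.9  25.8  90.5] psi 2.182 phi 1.651 rho 63.46 F [ 2.6  6.1 -2.1] j6 -2.20 gap 0.22919306343426074
([(np.float64(154.6), np.float64(0.4)), (np.float64(101.8), np.float64(0.1)), (np.float64(205.1), np.float64(0.06))], np.float64(187.2))
```

View pics/e.png

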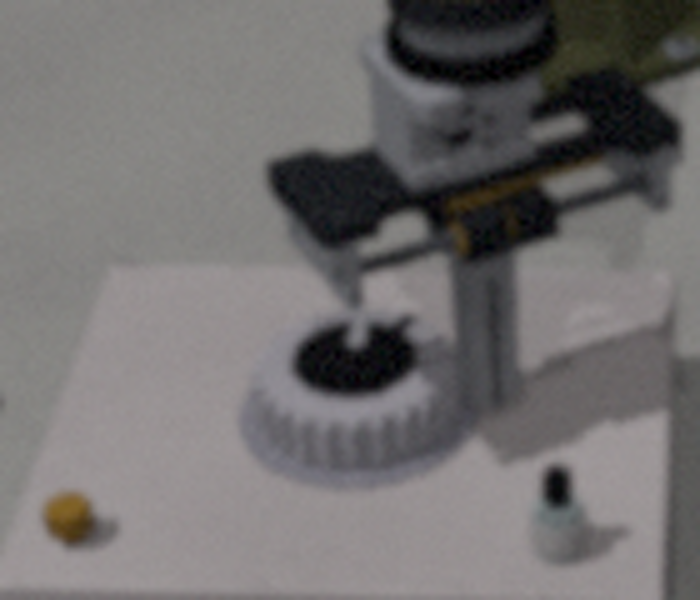

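The line is now at (405,325), 154.6°, so the ring is at 327° with 393° to go. I'll repeat the rewind and the same stroke.

```bash

python3 -m handwheel '[[[0,5.1,3.1],0],[[0,-7.42,10.16],0.18],[[0,-7.42,10.16],0.18],[[0,-7.42,10.16],0.18],[[0,-7.42,10.16],0.18],[[0,-7.42,10.16],0.18],[[0,-7.42,10.16],0.18],[[0,-7.42,10.16],0.18],[[0,-7.42,10.16],0.18],[[0,-7.42,10.16],0.18]]'
python3 -m handwheel '[[[0,-7.42,10.16],0.18],[[0,-7.42,10.16],0.18],[[0,-7.42,10.16],0.18],[[0,-7.42,10.16],0.18],[[0,-7.42,10.16],0.18],[[0,-7.42,10.16],0.18],[[0,-7.42,10.16],0.18],[[0,-7.42,10.16],0.18],[[0,-7.42,10.16],0.18],[[0,-7.42,10.16],0.18]]'
python3 -m handwheel '[[[0,-7.42,10.16],0.18],[[0,-7.42,10.16],0.18],[[0,-7.42,10.16],0.18],[[0,-7.42,10.16],0.18],[[0,-7.42,10.16],0.18],[[0,-3,-1.8],0],[[0,0,0],0],[[0,0,0],0],[[0,0,0],0],[[0,0,0],0]]'
python3 chk.py
```

```text
clock: 20.5
eef_pos: [637.3, -38.3, 90.3]
eef_rot: [-1.603, 1.571, -2.623]
wrist_force: [-0.1, 0.5, 0.3]
finger_gap: 0.6
clock: 21.75
eef_pos: [552.1, -107.8, 90.4]
eef_rot: [0.496, 1.571, -2.324]
wrist_force: [0.6, -0.1, -0.5]
finger_gap: 0.8
clock: 23.0
eef_pos: [507.5, -68.9, 90.4]
eef_rot: [0.488, 1.571, 3.06]
wrist_force: [-0.1, 0.2, -0.4]
finger_gap: 0.4
t 23.0 pos [507.5 -68.9  90.4] psi -2.141 phi -2.662 rho 68.19 F [-0.1  0.2 -0.4] j6 1.93 gap 0.39413029871756516
([(np.float64(156.4), np.float64(0.49)), (np.float64(169.4), np.float64(0.06)), (np.float64(206.2), np.float64(0.05))], np.float64(187.3))
```

```bash

python3 -m handwheel '[[[0,-2.6,-1.5],0],[[0,1.5,-9.9],-0.15],[[0,4.03,-8.43],-0.15],[[0,4.03,-8.43],-0.15],[[0,4.03,-8.43],-0.15],[[0,4.03,-8.43],-0.15],[[0,4.03,-8.43],-0.15],[[0,4.03,-8.43],-0.15],[[0,4.03,-8.43],-0.15],[[0,4.03,-8.43],-0.15]]'
python3 chk.py
python3 -m handwheel '[[[0,4.03,-8.43],-0.15],[[0,4.03,-8.43],-0.15],[[0,4.03,-8.43],-0.15],[[0,4.03,-8.43],-0.15],[[0,4.03,-8.43],-0.15],[[0,4.03,-8.43],-0.15],[[0,4.03,-8.43],-0.15],[[0,4.03,-8.43],-0.15],[[0,4.03,-8.43],-0.15],[[0,4.03,-8.43],-0.15]]'
python3 chk.py
```

```text
clock: 24.3
eef_pos: [583.9, -97.6, 90.1]
eef_rot: [-0.795, 1.569, 3.132]
wrist_force: [-3.1, -0.3, 0.7]
finger_gap: 0.4
t 24.3 pos [583.9 -97.6  90.1] psi -0.786 phi -1.312 rho 62.20 F [-3.1 -0.3  0.7] j6 0.56 gap 0.44843350540983395
([(np.float64(223.5), np.float64(0.5)), (np.float64(321.7), np.float64(0.16)), (np.float64(173.4), np.float64(0.04))], np.float64(187.0))
clock: 25.6
eef_pos: [629.7, -25.8, 90.4]
eef_rot: [0.265, 1.569, -0.594]
wrist_force: [1.8, -4.0, -1.7]
finger_gap: 0.6
t 25.6 pos [629.7 -25.8  90.4] psi 0.711 phi 0.187 rho 62.78 F [ 1.8 -4.  -1.7] j6 -0.81 gap 0.591403776083664
([(np.float64(136.7), np.float64(0.6)), (np.float64(234.0), np.float64(0.38)), (np.float64(303.6), np.float64(0.34))], np.float64(14.0))
```

```bash

python3 -m handwheel '[[[0,3.65,-8.65],-0.15],[[0,3.65,-8.65],-0.15],[[0,4.03,-8.43],-0.15],[[0,4.03,-8.43],-0.15],[[0,4.03,-8.43],-0.15],[[0,4.03,-8.43],-0.15],[[0,4.03,-8.43],-0.15],[[0,4.03,-8.43],-0.15],[[0,4.03,-8.43],-0.15],[[0,4.03,-8.43],-0.15]]'
python3 chk.py
python3 -m handwheel '[[[0,5.1,3.1],0],[[0,-7.42,10.16],0.18],[[0,-7.42,10.16],0.18],[[0,-7.42,10.16],0.18],[[0,-7.42,10.16],0.18],[[0,-7.42,10.16],0.18],[[0,-7.42,10.16],0.18],[[0,-7.42,10.16],0.18],[[0,-7.42,10.16],0.18],[[0,-7.42,10.16],0.18]]'
python3 -m handwheel '[[[0,-7.42,10.16],0.18],[[0,-7.42,10.16],0.18],[[0,-7.42,10.16],0.18],[[0,-7.42,10.16],0.18],[[0,-7.42,10.16],0.18],[[0,-7.42,10.16],0.18],[[0,-7.42,10.16],0.18],[[0,-7.42,10.16],0.18],[[0,-7.42,10.16],0.18],[[0,-7.42,10.16],0.18]]'
python3 -m handwheel '[[[0,-7.42,10.16],0.18],[[0,-7.42,10.16],0.18],[[0,-7.42,10.16],0.18],[[0,-7.42,10.16],0.18],[[0,-7.42,10.16],0.18],[[0,-3,-1.8],0],[[0,0,0],0],[[0,0,0],0],[[0,0,0],0],[[0,0,0],0]]'
python3 chk.py
```

```text
clock: 26.9
eef_pos: [559.9, 25.6, 90.5]
eef_rot: [0.496, 1.569, 1.135]
wrist_force: [3.5, 6.4, -2.3]
finger_gap: 0.2
t 26.9 pos [559.9  25.6  90.5] psi 2.210 phi 1.698 rho 63.66 F [ 3.5  6.4 -2.3] j6 -2.23 gap 0.24143132821281862
([(np.float64(33.8), np.float64(0.45)), (np.float64(104.0), np.float64(0.12)), (np.float64(204.1), np.float64(0.06))], np.float64(187.0))
clock: 28.2
eef_pos: [636.3, -36.3, 90.3]
eef_rot: [-1.435, 1.571, -2.427]
wrist_force: [-0.2, -0.3, 0.6]
finger_gap: 0.2
clock: 29.45
eef_pos: [553.3, -108.3, 90.4]
eef_rot: [1.457, 1.571, -1.335]
wrist_force: [-0.3, 0.0, -0.3]
finger_gap: 0.0
clock: 30.7
eef_pos: [507.5, -70.7, 90.4]
eef_rot: [0.304, 1.571, 2.905]
wrist_force: [-0.2, 0.9, -0.4]
finger_gap: 0.3
t 30.7 pos [507.5 -70.7  90.4] psi -2.111 phi -2.639 rho 69.01 F [-0.2  0.9 -0.4] j6 1.90 gap 0.32156964945003497
([(np.float64(34.5), np.float64(0.44)), (np.float64(161.9), np.float64(0.1)), (np.float64(203.2), np.float64(0.05))], np.float64(187.3))
```

```bash

python3 -m handwheel '[[[0,-2.9,-1.7],0],[[0,1.2,-10.1],-0.15],[[0,4.08,-8.4],-0.15],[[0,4.08,-8.4],-0.15],[[0,4.08,-8.4],-0.15],[[0,4.08,-8.4],-0.15],[[0,4.08,-8.4],-0.15],[[0,4.08,-8.4],-0.15],[[0,4.08,-8.4],-0.15],[[0,4.08,-8.4],-0.15]]'
python3 chk.py
python3 -m handwheel '[[[0,4.08,-8.4],-0.15],[[0,4.08,-8.4],-0.15],[[0,4.08,-8.4],-0.15],[[0,4.08,-8.4],-0.15],[[0,4.08,-8.4],-0.15],[[0,0,0],0],[[0,0,0],0],[[0,0,0],0],[[0,0,0],0],[[0,0,0],0]]'
python3 chk.py
```

```text
clock: 32.0
eef_pos: [585.3, -97.2, 90.1]
eef_rot: [-0.809, 1.569, -3.136]
wrist_force: [-4.0, -0.2, 1.2]
finger_gap: 0.5
t 32.0 pos [585.3 -97.2  90.1] psi -0.756 phi -1.289 rho 62.16 F [-4.  -0.2  1.2] j6 0.53 gap 0.5255881141518745
([(np.float64(111.2), np.float64(0.37)), (np.float64(324.8), np.float64(0.15)), (np.float64(123.2), np.float64(0.05))], np.float64(187.1))
clock: 33.3
eef_pos: [621.5, -69.4, 90.5]
eef_rot: [1.74, 1.571, 0.158]
wrist_force: [0.5, -0.2, 0.5]
finger_gap: 0.5
t 33.3 pos [621.5 -69.4  90.5] psi -0.012 phi -0.537 rho 62.25 F [ 0.5 -0.2  0.5] j6 -0.16 gap 0.5169516936354486
([(np.float64(153.7), np.float64(0.39)), (np.float64(195.4), np.float64(0.13)), (np.float64(284.1), np.float64(0.11))], np.float64(186.9))
```

```bash

python3 -m handwheel '[[[0,2.84,-5.54],-0.1],[[0,2.84,-5.54],-0.1],[[0,2.84,-5.54],-0.1],[[0,2.84,-5.54],-0.1],[[0,1.42,-2.77],-0.05],[[0,0,0],0],[[0,0,0],0],[[0,0,0],0],[[0,0,0],0],[[0,0,0],0]]'
python3 chk.py;  python3 - <<'E'
from h import *
c=cam("scene");save(c,"pics/f.png",(205,160,275,220),10); print(ang2(c,centre(c)))
E
```

```text
clock: 34.6
eef_pos: [629.9, -42.9, 90.5]
eef_rot: [0.659, 1.571, -0.473]
wrist_force: [2.2, -2.3, -0.8]
finger_gap: 0.4
t 34.6 pos [629.9 -42.9  90.5] psi 0.439 phi -0.087 rho 62.18 F [ 2.2 -2.3 -0.8] j6 -0.56 gap 0.43509139721963846
([(np.float64(153.3), np.float64(0.42)), (np.float64(258.0), np.float64(0.38)), (np.float64(311.1), np.float64(0.28))], np.float64(30.7))
([(np.float64(42.1), np.float64(0.04)), (np.float64(198.3), np.float64(0.02)), (np.float64(335.4), np.float64(0.02))], np.float64(253.8))
```

View pics/f.png

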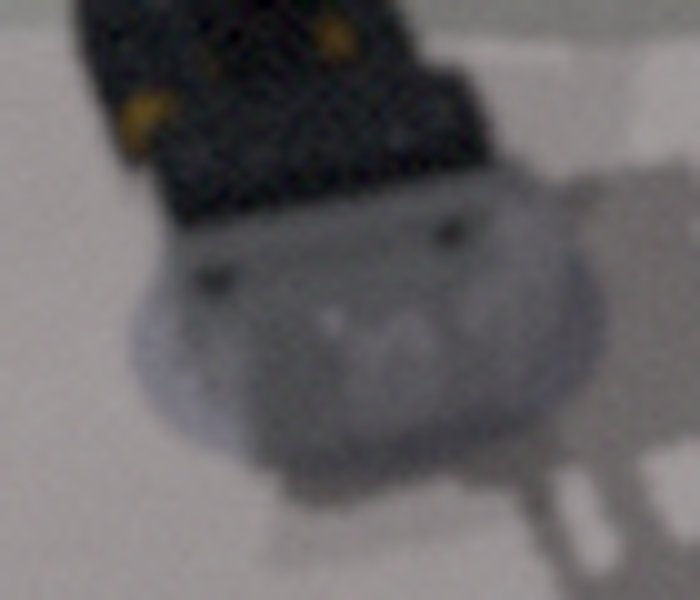

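The fingers hide the lines in this view, with the ring at pixels (140–600, 200–480). I'll back off to where it was visible before.

```bash

python3 -m handwheel '[[[0,5.2,3],0],[[0,-5.76,8.42],0.15],[[0,-5.76,8.42],0.15],[[0,-5.76,8.42],0.15],[[0,-5.76,8.42],0.15],[[0,0,0],0],[[0,0,0],0],[[0,0,0],0],[[0,0,0],0],[[0,0,0],0]]'
python3 chk.py;  python3 - <<'E'
from h import *
for i in range(3):
  c=cam("scene"); C=centre(c); print(C,ang2(c,C))
save(c,"pics/g.png",(205,160,275,220),10)
E
```

```text
clock: 35.95
eef_pos: [620.8, -80.5, 90.4]
eef_rot: [-1.59, 1.571, 2.962]
wrist_force: [-0.4, 0.4, 0.2]
finger_gap: 0.5
t 35.95 pos [620.8 -80.5  90.4] psi -0.160 phi -0.683 rho 68.03 F [-0.4  0.4  0.2] j6 -0.03 gap 0.5301618133712628
([(np.float64(174.9), np.float64(0.54)), (np.float64(319.9), np.float64(0.15)), (np.float64(330.2), np.float64(0.12))], np.float64(187.9))
[569.93142954 -36.57052919] ([(np.float64(173.3), np.float64(0.55)), (np.float64(322.2), np.float64(0.16)), (np.float64(194.8), np.float64(0.11))], np.float64(185.6))
[569.4521974  -36.16920173] ([(np.float64(174.1), np.float64(0.53)), (np.float64(322.1), np.float64(0.16)), (np.float64(195.5), np.float64(0.11))], np.float64(186.5))
[569.53906853 -35.68105409] ([(np.float64(174.6), np.float64(0.57)), (np.float64(319.9), np.float64(0.17)), (np.float64(196.7), np.float64(0.12))], np.float64(187.2))
```

View pics/g.png

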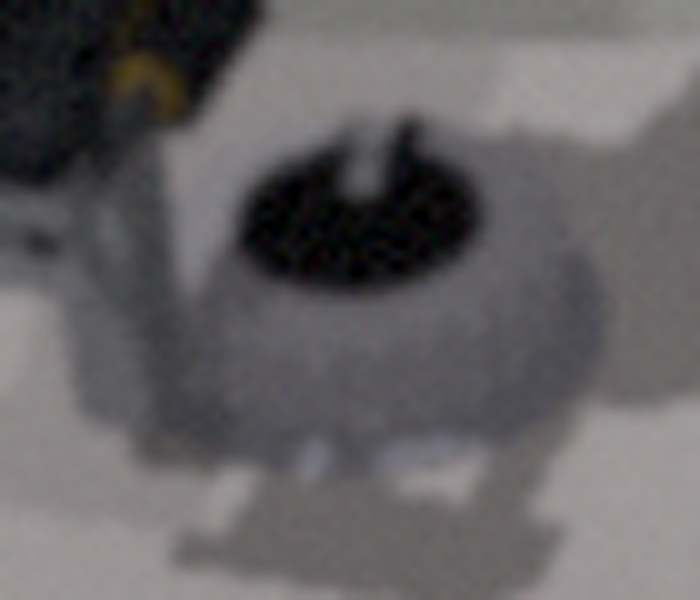

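Line at 174.3° against 187°: about 12.7° left. I'll re-engage three ribs further back, where the camera can see the lines.

```bash

python3 -m handwheel '[[[0,-4.23,6.44],0.113],[[0,-4.23,6.44],0.113],[[0,-1.73,-1],0],[[0,-1.73,-1],0],[[0,-1.73,-1],0],[[0,1.49,-2.73],-0.05],[[0,1.49,-2.73],-0.05],[[0,1.49,-2.73],-0.05],[[0,1.49,-2.73],-0.05],[[0,0,0],0]]'
cat > chk2.py <<'E'
from h import *
rep((568,-37.5))
for i in range(3):
  c=cam("scene"); C=centre(c); print(C,ang2(c,C))
E
python3 chk2.py
```

```text
clock: 37.4
eef_pos: [614.9, -77.9, 90.3]
eef_rot: [-0.96, 1.57, -2.717]
wrist_force: [-0.9, -1.6, 0.5]
finger_gap: 0.2
t 37.4 pos [614.9 -77.9  90.3] psi -0.186 phi -0.711 rho 61.95 F [-0.9 -1.6  0.5] j6 0.00 gap 0.23967564634924832
[569.91606325 -36.33548438] ([(np.float64(183.3), np.float64(0.31)), (np.float64(317.3), np.float64(0.09)), (np.float64(169.1), np.float64(0.09))], np.float64(187.2))
[570.02872586 -36.04061326] ([(np.float64(183.6), np.float64(0.3)), (np.float64(313.8), np.float64(0.12)), (np.float64(169.5), np.float64(0.09))], np.float64(187.8))
[569.72994033 -36.3907606 ] ([(np.float64(183.4), np.float64(0.31)), (np.float64(168.6), np.float64(0.08)), (np.float64(313.5), np.float64(0.08))], np.float64(187.3))
```

```bash

python3 -m handwheel '[[[0,0.9,-1.63],-0.03],[[0,0.9,-1.63],-0.03],[[0,0,0],0],[[0,0,0],0],[[0,5.2,3],0],[[0,8.6,5],0],[[-20,8.6,5],0],[[-30,8.6,5],0],[[-40,0,0],0],[[-40,0,0],0]]'
python3 chk2.py
python3 - <<'E'
from h import *
c=cam("scene");save(c,"pics/i.png",(205,160,275,220),10)
E
```

```text
clock: 38.8
eef_pos: [646.2, -97.3, 221.7]
eef_rot: [2.281, 1.571, 0.583]
wrist_force: [0.9, 0.3, 0.4]
finger_gap: 0.3
t 38.8 pos [646.2 -97.3 221.7] psi -0.127 phi -0.653 rho 98.50 F [0.9 0.3 0.4] j6 -0.08 gap 0.3208486143935701
[564.29056761 -38.12035762] ([(np.float64(185.6), np.float64(0.33)), (np.float64(17.1), np.float64(0.03)), (np.float64(88.2), np.float64(0.02))], np.float64(182.1))
[564.69208354 -37.83729779] ([(np.float64(186.1), np.float64(0.33)), (np.float64(253.0), np.float64(0.03)), (np.float64(9.0), np.float64(0.02))], np.float64(184.5))
[564.63755375 -37.94765622] ([(np.float64(185.9), np.float64(0.34)), (np.float64(19.3), np.float64(0.02)), (np.float64(259.6), np.float64(0.02))], np.float64(181.0))
```

View pics/i.png

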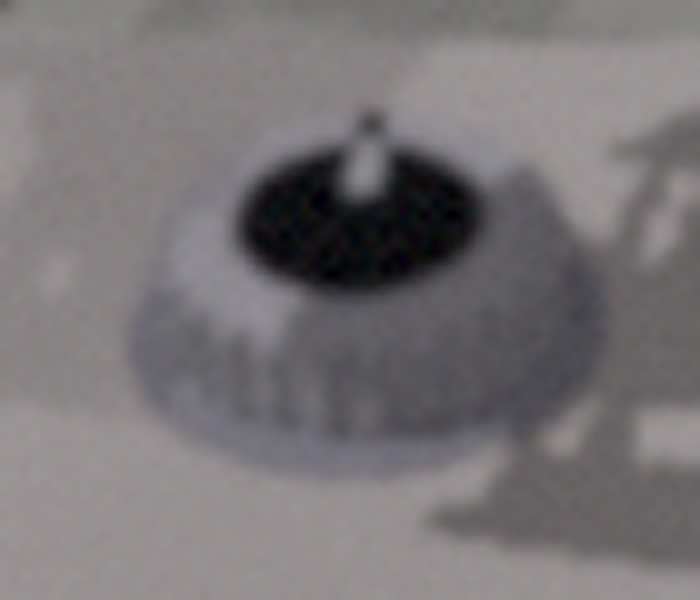

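```bash

python3 -m handwheel '[[[0,-15,30],0],[[0,-15,30],0],[[0,-15,30],0],[[0,-15,30],0],[[0,-15,30],0],[[0,-15,30],0],[[0,-15,30],0],[[0,-15,30],0],[[0,-15,30],0],[[0,0,0],0]]'
python3 - <<'E'
from h import *
rep()
for n,C in(("scene",(569.4,-35.8)),("top",(564.6,-33.8))):
  for i in range(2):
    c=cam(n); print(n,centre(c),ang2(c,C),ang2(c,centre(c)))
save(c,"pics/j.png",(282,195,352,255),10)
E
```

```text
clock: 40.25
eef_pos: [476.5, -349.0, 219.0]
eef_rot: [-2.089, 1.569, 2.494]
wrist_force: [-0.1, 0.0, 0.1]
finger_gap: 0.3
t 40.25 pos [ 476.5 -349.   219. ] psi -0.130 phi -1.850 rho 327.16 F [-0.1  0.   0.1] j6 -0.56 gap 0.333385307845173
scene [568.87223089 -36.28061191] ([(np.float64(187.6), np.float64(0.28)), (np.float64(33.6), np.float64(0.03)), (np.float64(20.9), np.float64(0.03))], np.float64(186.8)) ([(np.float64(187.0), np.float64(0.31)), (np.float64(34.9), np.float64(0.03)), (np.float64(21.4), np.float64(0.02))], np.float64(185.9))
scene [569.15357294 -35.96881325] ([(np.float64(187.6), np.float64(0.29)), (np.float64(35.0), np.float64(0.03)), (np.float64(22.0), np.float64(0.03))], np.float64(186.9)) ([(np.float64(187.4), np.float64(0.3)), (np.float64(34.9), np.float64(0.03)), (np.float64(22.0), np.float64(0.03))], np.float64(186.7))
top [564.90937967 -34.22887932] ([(np.float64(188.5), np.float64(0.72)), (np.float64(96.4), np.float64(0.03)), (np.float64(139.5), np.float64(0.02))], np.float64(186.3)) ([(np.float64(187.8), np.float64(0.72)), (np.float64(96.2), np.float64(0.03)), (np.float64(205.1), np.float64(0.02))], np.float64(185.2))
top [564.90486196 -34.29756152] ([(np.float64(188.5), np.float64(0.71)), (np.float64(96.6), np.float64(0.03)), (np.float64(205.7), np.float64(0.02))], np.float64(186.3)) ([(np.float64(187.7), np.float64(0.71)), (np.float64(96.4), np.float64(0.02)), (np.float64(204.6), np.float64(0.02))], np.float64(185.0))
```

View pics/j.png

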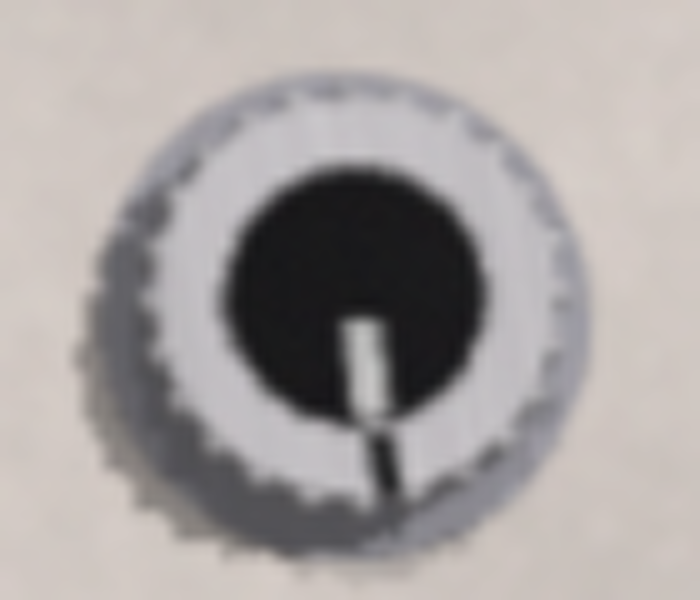

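The top view shows the white line at (365,370) running straight on into the black line at (385,465). The line's track, 61→150→269→349→515→584→754→907° (lid at 187°), gives exactly two turns past the first meeting.

```bash
python3 - <<'E'
from h import *
rep()
for n,t in(("scene","vial"),("scene","bottle"),("top","wrench"),("scene","bleed_top")):
    cam(n); print(t,[(round(d["confidence"],2),np.round(d["centre"],1)) for d in manip.cut_out(t,n)[:1]])
manip.sign_off()
E
```

```text
t 40.45 pos [ 478.2 -346.9  219.9] psi -0.126 phi -1.846 rho 324.68 F [-0.2 -0.5  0.7] j6 -0.56 gap 0.40936537579546306
vial [(0.45, array([280.4, 212.3]))]
bottle [(0.61, array([350.5, 200.8]))]
wrench [(0.71, array([412.6, 235.2]))]
bleed_top []
the job is handed in; nothing more can be done
```

The ring is loosened as asked: it went anticlockwise to the first meeting of the lines, then two more full turns. I handed the job in at 40.5 s. I pushed with the closed fingertips against the ribs, in four strokes around the rim with the hand clear of the ring between them. The arm ended well away from the filter unit, at z ≈ 220 mm with no force on it.

- **Line alignment:** the two lines look joined in the top picture. The ring line measured 0.7–1.1° past the lid line in the scene camera and 2.2–2.7° past it in the top camera. The two cameras disagree by about 1.5°, within their calibration and blur.
- **Turn count:** following the line through each stroke adds up to 720° after the first meeting. The finger slipped on the ribs once, by about 50°, on the first stroke. I measured the ring again after that, so it did not affect the count.
- **Forces:** the highest wrist force in the readings between moves was about 18 N.
- **Other objects:** in the last check the vial and bottle were found within 2 pixels of where they started. The wrench's centre came out about 4 pixels away, though the hand never came near it. The detector did not find the bleed screw in that check; it looked untouched in the pictures from the middle of the job.

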